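Open the push-and-turn cap of a solvent can

ROBOT

A 6-joint arm with a two-finger parallel gripper is mounted at the origin on a cart in front of the work surface, level with it; the furniture and walls round the work are solid. World frame = base frame: x ahead of the robot, y to its left, z up, the work surface at z = 0. Lengths are in m, angles in rad, forces in N, time in s.
With the tool pointing down it reaches from about 0.35 to 0.975 m from the base axis. Payload 4.9 kg.
Tool frame: the origin (TCP) lies between the finger pads; the fingertips stand 25 mm ahead of it and the grasp point (between the pads) lies 6 mm ahead of it (ctrl.tip_reach is the distance from the TCP to the fingertips, in m); z points along the fingers, y is the direction in which the jaws open and shut (so a half turn about z gives the same grasp; the last joint's range is limited). The gripper opens to 85 mm and grips with 20 to 120 N. Pads are 22 mm wide; open, the fingers measure 114 mm over their backs; the gripper's body (76 mm by 85 mm) begins 54 mm behind the grasp point. The pads swing forward as they close: fully open they stand 13 mm farther back than shut.
Start: joints at [1.115, 0.053, 1.613, -0, 1.476, -0.119], TCP at [0.207, 0.59, 0.256] pointing down, gripper open.
Joint ranges: [-3.01, 3.01], [-1.01, 2.22], [0.06, 2.58], [-1.02, 4.17], [0.09, 2.62], [-3.14, 3.14]. Speed limits (rad/s): [2.57, 2.57, 3.14, 3.14, 3.14, 3.14].

INTERFACE

Orientations are given as a rotation vector (axis times angle).
In Python, from station import get_obs, get_image, camera_params, order, ctrl gives the robot as it stands.
- The arm moves only by the tool move_arm, never from a script. Its argument "deltas" is one flat list of numbers, 5 for each row, row after row: the opening, from -1 (shut) to 1 (fully open), so that 0 is half open, then the shift along the tool's x, y, z in m, then the turn about the tool's z in degrees. In form: [fingers, tx, ty, tz, turn, fingers, tx, ty, tz, turn, ...]. A call has 1 to 10 rows; each row is the pose to reach, as a shift and turn from the pose measured when the call began, along the tool's axes at that moment; what a row does not reach only later rows make up. A row lasts 1/10 s, in which the tool goes at most 50 mm and 8.59 degrees, less where a joint would pass 70% of its speed; a pose out of reach is approached as far as the arm can. A call with a gripper value outside its range is refused whole. The fingers move at their own pace and stop on an object; "force" is the grip in N (left out, the last holds). Time passes only in rows, so rows that repeat a pose let the fingers close. It gives the time, the measured TCP pose, the force and the opening at its end, in the units of the state.
- get_obs(): the state, without advancing time (a new reading comes with each control period).
- get_image(name): name is "scene" or "top"; returns the picture (384x512x3 uint8, red, green, blue); there is no depth.
- camera_params(name): a dict with "camera_matrix" (3x3 intrinsics, pixels), "extrinsics" (4x4, takes a point from camera to world coordinates). Camera axes: x right, y up, looking along -z (the intrinsics and any distortion apply to the point x, -y, -z); pixel columns grow to the right and rows downward; lengths in m; the calibration is good to about 2 mm. A picture is of the moment at which its call begins. camera_params takes no time and is no camera call.
- order.finish_job(): hands the job in, once; it reports no verdict.
The state is a dict: "t": time; "q": joint angles; "dq": joint speeds; "effort": joint torques, N m; "tool_pos": TCP position; "tool_rot": TCP orientation; "contact_force": force on the tool from outside, world axes, zero at the start; "wrist_torque": the same for the moment, N m; "opening": finger opening in m.
Only numpy, scipy, OpenCV 4.12 (cv2) and the standard library are available. Lean on these libraries where they do the work, as an engineer would, in place of code of your own. Each camera call takes 0.05 s, during which the arm holds its last target. There are 200 camera calls.

TASK

Open the strapped-down solvent can: press its spring-loaded safety cap down until it will go no further, turn it about 55 degrees counter-clockwise (seen from above) while keeping it pressed, then let it up and lift it off. Set the cap down in the drip tray, near the middle and grip bar up, and let go. Do not crack the neck by forcing the cap round or bearing down on it with more than about 45 N, and leave the loose things on the bench where they are.

Things in the scene. Friction and masses are not known exactly. Their poses are not given: they have to be found in the camera images.
- can: Fixed: squat round grey solvent can, 93 mm across and 104 mm tall at its shoulder, strapped to a dark 116 x 116 mm base plate screwed to the bench (it cannot move or turn). Origin on the bench under the can's axis; z up. The cap sits on the same axis. When locked, the cap's x axis lies along the can's x axis.
- cap_grip (a point): Loose black cap on the can, 80 g, 56 mm across, 56 mm tall: a round skirt with a flat top 32 mm above its rim, and on that an upright grip bar 50 mm long, 16 mm thick, 25 mm high. This point is the middle of the bar, on the cap's axis, 44 mm above the rim, 12 mm above the flat top. x along the bar, y across it, z up. Locked, it is about 168 mm above the bench.
- cap_rim (a point): Middle of the cap's lower rim. Inside are a spring and three bayonet lugs. Locked, the spring pushes the cap up with 8 N, plus 0.8 N per mm pressed. The lugs free at a depth that differs from can to can (3 to 12 mm); 1.6 mm deeper is a solid stop (met at 12 to 19 N), so a push of 20 to 25 N always frees it. Over 45 N between cap and can breaks the neck.
- neck (a point): Centre of the can's neck, on its axis, 134 mm above the bench: the level the rim must be lifted past. Held down, the cap turns counter-clockwise seen from above; from 48 to 64 degrees past locked the lugs lie under gaps, and at 65 degrees is a solid stop. There, let up, the cap rises about 2 mm above its locked height and lifts straight off. Clockwise it does not turn.
- tray: Fixed: square aluminium drip tray, 116 x 116 mm outside, walls 16 mm high and 3 mm thick, floor 3 mm thick. Origin on the bench under its middle.
- tin_mid (a point): Bystander, loose: round grease tin, 62 mm across, 42 mm tall; this point is its middle.
- screwdriver_yel: Bystander, loose: yellow-handled screwdriver 177 mm long, lying on the bench to the right.
- side_cutters: Bystander, loose: side cutters with red handles, 151 mm long, lying on the bench.
Not all that is in view belongs to the job. There is more than one size of the part that bears cap_grip; the job needs the smaller.

How it is judged:
On the way, in this order (a step that is already met when the one before it is completed fails the run):
1. the cap is turned more than 0.7 rad (40 degrees) from locked while still on the neck (angle between the x axis of cap_grip and the x axis of can, either way round above 0.7 rad and horizontal distance between cap_grip and can below 0.008 m and z of cap_grip in the frame of can below 0.178 m), for 0.05 s.
2. the cap is lifted clear of the neck (z of cap_grip in the frame of can above 0.193 m), for 0.05 s.
At the end, for the whole second after the job is handed in: The cap stands on the tray's floor, grip bar up (axis within 0.12 rad of vertical), its axis within 25 mm of the tray's middle, at rest and released (horizontal distance between cap_grip and tray below 0.025 m and z of cap_grip in the frame of tray below 0.052 m and angle between cap_grip's own z axis and vertical below 0.12 rad and linear speed of cap below 0.02 m/s); the robot touches nothing.
It fails at once if more than 45 N between the cap and the can (contact force between cap and can above 45 N).
It fails at once if a loose bystander is moved more than 30 mm (distance of any of tin_mid, screwdriver_yel, side_cutters from where it was at the start of the episode above 0.03 m).
It also fails if it takes over 61 s, if anything falls off the work surface, if the arm or the gripper's body presses on something with over 40 N, if the wrist force passes 120 N, or if a joint passes its speed limit or range.

## Working session

There is one attempt and no reset: what is moved stays moved. The work goes in short steps, Python scripts to look and compute and a tool call to move; the robot and the scene stay as the last step left them, time stands still between calls to the robot, and variables do not carry over. Pictures are saved under pics/ and viewed, about 8 in all and at most 12, crops included, and the job is handed in when it is done.

Besides the shell and the picture viewer there is one more tool, called after ">>>" as name(argument=value, ...) on one line, values as JSON. move_arm: Moves the arm, as the interface text tells. Its arguments: {"type":"object","properties":{"deltas":{"type":"array"},"force":{"type":"number"}},"required":["deltas"]}

```bash
mkdir -p pics; cat > h.py <<'E'
import numpy as np, cv2
from station import get_obs,get_image,camera_params,order,ctrl
def P(n):
    c=camera_params(n); return np.array(c["camera_matrix"]),np.array(c["extrinsics"]),c
def ray(n,uv):
    K,E,_=P(n); d=np.linalg.inv(K)@[uv[0],uv[1],1]; d=E[:3,:3]@(d*[1,-1,-1]); return E[:3,3],d/np.linalg.norm(d)
def onz(n,uv,z):
    o,d=ray(n,uv); return o+d*(z-o[2])/d[2]
def proj(n,X):
    K,E,_=P(n); p=E[:3,:3].T@(np.array(X)-E[:3,3])*[1,-1,-1]; p=K@p; return p[:2]/p[2]
def tri(a,ua,b,ub):
    o1,d1=ray(a,ua);o2,d2=ray(b,ub)
    s=np.linalg.lstsq(np.c_[d1,-d2],o2-o1,rcond=None)[0]; p,q=o1+s[0]*d1,o2+s[1]*d2
    return (p+q)/2,np.linalg.norm(p-q)
def save(n,f): im=get_image(n)[:,:,::-1]; cv2.imwrite(f,im); return im
E
python3 - <<'E'
from h import *
a=save("scene","pics/s0.png");b=save("top","pics/t0.png")
for n in("scene","top"): print(P(n))
o=get_obs();print(o["t"],o["tool_pos"],o["tool_rot"],o["opening"],ctrl.tip_reach)
E
```

```text
(array([[458.93162852,   0.        , 249.06194319],
       [  0.        , 458.93162852, 185.44369543],
       [  0.        ,   0.        ,   1.        ]]), array([[ 0.88952357,  0.23879798, -0.3895168 ,  0.1248271 ],
       [-0.45684832,  0.4534609 , -0.76528611, -0.85025012],
       [-0.00611814,  0.85869013,  0.51245862,  0.6851154 ],
       [ 0.        ,  0.        ,  0.        ,  1.        ]]), {'camera_matrix': array([[458.93162852,   0.        , 249.06194319],
       [  0.        , 458.93162852, 185.44369543],
       [  0.        ,   0.        ,   1.        ]]), 'extrinsics': array([[ 0.88952357,  0.23879798, -0.3895168 ,  0.1248271 ],
       [-0.45684832,  0.4534609 , -0.76528611, -0.85025012],
       [-0.00611814,  0.85869013,  0.51245862,  0.6851154 ],
       [ 0.        ,  0.        ,  0.        ,  1.        ]])})
(array([[421.51632412,   0.        , 257.36712136],
       [  0.        , 421.51632412, 193.78324139],
       [  0.        ,   0.        ,   1.        ]]), array([[-0.02540748,  0.99233893, -0.12090453,  0.39816032],
       [-0.99965445, -0.02440495,  0.00976574,  0.01031437],
       [ 0.00674026,  0.12111088,  0.9926161 ,  1.37034117],
       [ 0.        ,  0.        ,  0.        ,  1.        ]]), {'camera_matrix': array([[421.51632412,   0.        , 257.36712136],
       [  0.        , 421.51632412, 193.78324139],
       [  0.        ,   0.        ,   1.        ]]), 'extrinsics': array([[-0.02540748,  0.99233893, -0.12090453,  0.39816032],
       [-0.99965445, -0.02440495,  0.00976574,  0.01031437],
       [ 0.00674026,  0.12111088,  0.9926161 ,  1.37034117],
       [ 0.        ,  0.        ,  0.        ,  1.        ]])})
0.1 [0.20631869 0.58941503 0.25518468] [-5.26477341e-01 -3.09665255e+00  2.80540605e-03] 0.0852344166582438 0.025
```

View pics/s0.png

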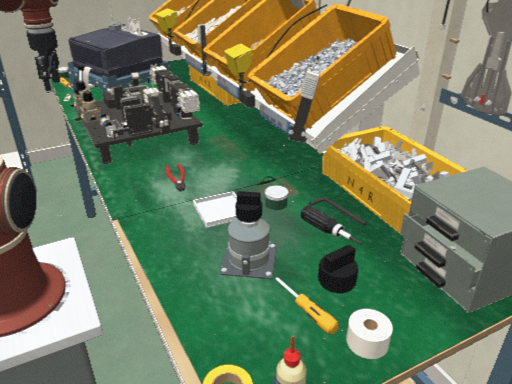

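View pics/t0.png

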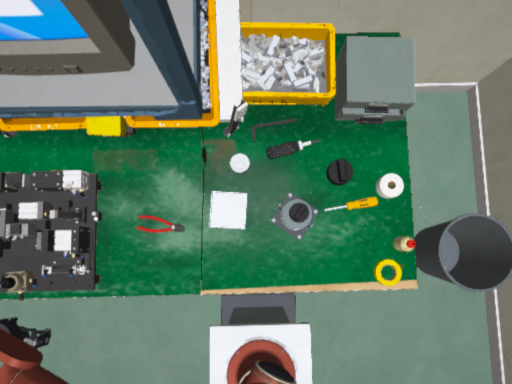

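The scene view shows the can with its cap at about (249,205), and at (298,212) in the top view. Candidates for the cap:
- The black cap on the can, scene (249,205) and top (298,212).
- A bigger loose black cap on the bench, scene (338,270) and top (340,172).

I choose the one on the can. The tray is at top (228,210), the tin at (240,163), the cutters at (160,225) and the screwdriver at (352,204). Next is one close crop to check.

```bash
python3 - <<'E'
from h import *
a=cv2.imread("pics/s0.png")[170:290,190:290];b=cv2.imread("pics/t0.png")[180:250,205:325]
A=cv2.resize(a,None,fx=4.5,fy=4.5,interpolation=2);B=cv2.resize(b,None,fx=2.9,fy=2.9,interpolation=2)
B=cv2.resize(b[15:65,60:120],None,fx=5.5,fy=5.5,interpolation=2)
C=np.zeros((540,790,3),np.uint8);C[:540,:450]=A;C[:275,455:785]=B
T=cv2.resize(b[:60,0:50],None,fx=4.4,fy=4.4,interpolation=2);C[276:540,455:675]=T
cv2.imwrite("pics/c0.png",C)
E
```

```text
(no output)
```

View pics/c0.png

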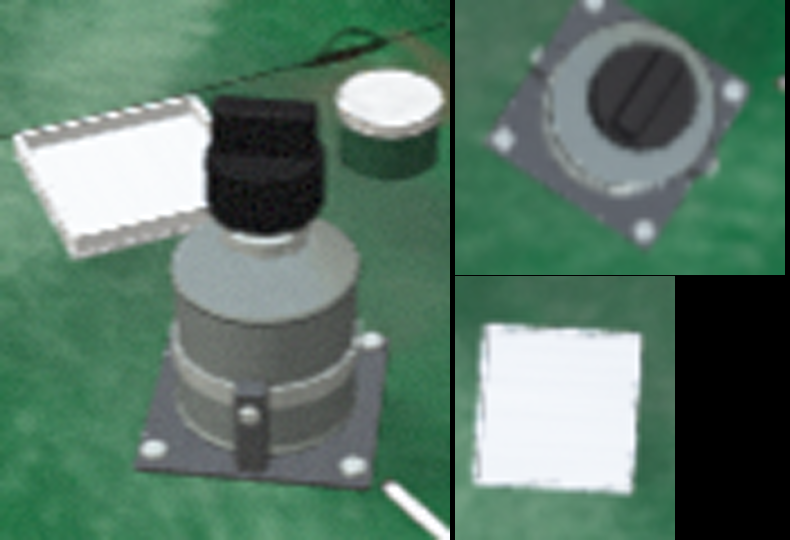

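The left crop shows the smaller cap sitting on the can, with bar-top centre near scene (249,193). The right crops show the cap disc at top (299,213), the bar parallel to a plate edge, and the tray centre at about (228,210). I'll compute positions from these.

```bash
python3 - <<'E'
from h import *
f=lambda x,y:(265+(x-455)/5.5-.4,195+y/5.5-.4)
s=lambda x,y:(190+x/4.5-.4,170+y/4.5-.4)
bt=[f(594,3),f(735,90),f(645,232),f(503,138)]
W=np.array([onz("top",u,.008) for u in bt]);print("plate",W.mean(0));
for i in range(4): d=W[(i+1)%4]-W[i];print(np.degrees(np.arctan2(d[1],d[0])),np.linalg.norm(d))
print("disc",onz("top",f(643,97),.156), "bartop tri",tri("top",f(653,92),"scene",s(267,106)))
g=lambda x,y:(205+(x-455)/4.4-.4,180+(y-276)/4.4-.4)
T=np.array([onz("top",g(*u),.016) for u in [(483,324),(641,333),(632,492),(474,485)]]);print("tray",T.mean(0),T)
print("tray tri",tri("top",g(483,324),"scene",s(16,134)), tri("top",g(474,485),"scene",s(75,256)))
print("tin",onz("top",(239.5,163),.042),"cut",onz("top",(160,225),0))
print("tray z0 check",proj("scene",[*T.mean(0)[:2],.003]))
# big cap
print(onz("top",(340,172),.04))
o=get_obs(); R=cv2.Rodrigues(o["tool_rot"])[0];print(R)
E
```

```text
plate [ 0.49007599 -0.12136087  0.008     ]
-123.4133880407274 0.097473124560867
145.5459054336545 0.09934368982251894
54.986047144159365 0.09943009726990708
-35.62136065937648 0.09662180679418637
disc [ 0.48944468 -0.11987428  0.156     ] bartop tri (array([ 0.49202655, -0.12338072,  0.1800556 ]), np.float64(0.004197998893838123))
tray [0.51409757 0.09316734 0.016     ] [[0.57749359 0.14691115 0.016     ]
 [0.56796588 0.03085442 0.016     ]
 [0.45147839 0.04001781 0.016     ]
 [0.45945242 0.154886   0.016     ]]
tray tri (array([0.52541685, 0.1613747 , 0.00722024]), np.float64(0.10931407202967727)) (array([ 0.48092288,  0.15946076, -0.08486499]), np.float64(0.036007583376734424))
tin [0.66064337 0.05192394 0.042     ] cut [0.47094694 0.31488087 0.        ]
tray z0 check [218.83582978 209.8188262 ]
[ 0.62398066 -0.2692448   0.04      ]
[[-9.43813796e-01  3.30476755e-01 -7.95422358e-04]
 [ 3.30477654e-01  9.43812327e-01 -1.67666063e-03]
 [ 1.96632063e-04 -1.84532475e-03 -9.99998278e-01]]
```

>>> move_arm(deltas=[1,0,0,-0.05,0,1,-0.503,-0.576,-0.05,15.7,1,-0.503,-0.576,-0.05,15.7,1,-0.503,-0.576,-0.05,15.7,1,-0.503,-0.576,-0.05,15.7,1,-0.503,-0.576,-0.05,15.7,1,-0.503,-0.576,-0.05,15.7,1,-0.503,-0.576,-0.05,15.7,1,-0.503,-0.576,-0.05,15.7,1,-0.503,-0.576,-0.05,15.7], force=20)

```text
t: 1.1
tool_pos: [0.3737, 0.1699, 0.3054]
tool_rot: [-0.944, -2.996, 0.003]
contact_force: [1.0, -0.2, 0.2]
opening: 0.0853
```

>>> move_arm(deltas=[1,-0.262,-0.171,0,0,1,-0.262,-0.171,0,0,1,-0.262,-0.171,0,0,1,-0.262,-0.171,0,0,1,-0.262,-0.171,0,0,1,-0.262,-0.171,0,0,1,-0.262,-0.171,0,0,1,-0.262,-0.171,0,0,1,-0.262,-0.171,0,0])

```text
t: 2.0
tool_pos: [0.49, -0.1196, 0.3054]
tool_rot: [-0.943, -2.995, 0.001]
contact_force: [0.2, 0.2, -0.4]
opening: 0.0852
```

```bash
python3 - <<'E'
from h import *
o=get_obs();print(o["tool_pos"],o["tool_rot"],o["contact_force"],o["q"])
a=save("scene","pics/s1.png")[60:260,180:320];A=cv2.resize(a,None,fx=3,fy=3,interpolation=2)
b=save("top","pics/t1.png")[160:260,250:350];B=cv2.resize(b,None,fx=3.7,fy=3.7,interpolation=2)
C=np.zeros((600,790,3),np.uint8);C[:,:420]=A;C[:370,420:]=B
cv2.imwrite("pics/c1.png",C)
E
```

```text
[ 0.49004328 -0.11958042  0.30537078] [-9.43040939e-01 -2.99526708e+00  1.43518689e-03] [ 0.20674155  0.20328318 -0.42306408] [-3.86455519e-01 -2.64587637e-01  1.82553902e+00 -1.02313327e-03
  1.58193954e+00 -1.34722535e+00]
```

View pics/c1.png

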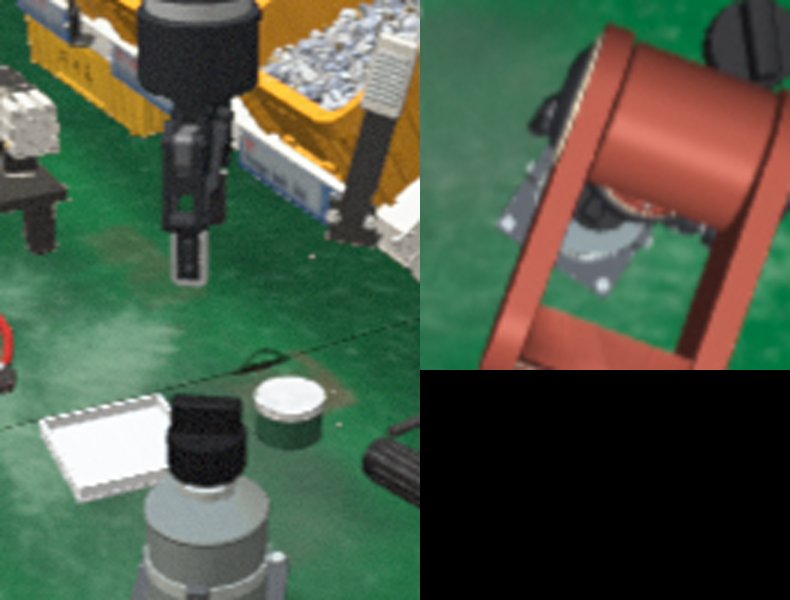

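```bash
python3 - <<'E'
from h import *
c=np.array([.490,-.1203]); ex=np.array([-.819,.5736]);ey=np.array([.5736,.819])
S=lambda X:np.round((proj("scene",X)+.4-[190,170])*4.5)
for sx,sy in((1,-1),(-1,-1),(1,1),(-1,1)):
  p=c+ex*.025*sx+ey*.008*sy; print("bar top",sx,sy,S([*p,.1805]),S([*p,.1555]))
p=c;print("plate ctr z0",S([*p,0]))
for sx,sy in((1,-1),(-1,-1),(1,1),(-1,1)):
  p=c+ex*.058*sx+ey*.058*sy; print("plate",S([*p,.008]))
t=np.array([.490,-.1196])
for x in(-1,1): print("near tip", (proj("scene",[*(t-ey*.05+ex*.011*x),.293])+.4-[180,60])*3)
# fit bar/disc in top before
im=cv2.imread("pics/t0.png");g=cv2.resize(im[195:235,280:320],None,fx=15,fy=15,interpolation=2)
T=lambda X:tuple(int(v) for v in (proj("top",X)+.5-[280,195])*15)
for z,h in((.1805,.008),):
  q=np.array([T([*(c+ex*.025*a+ey*h*b),z]) for a,b in((1,1),(1,-1),(-1,-1),(-1,1))]);cv2.polylines(g,[q],True,(0,255,255),1)
th=np.linspace(0,6.28,60)
cv2.polylines(g,[np.array([T([c[0]+.028*np.cos(x),c[1]+.028*np.sin(x),.1555]) for x in th])],True,(0,0,255),1)
cv2.polylines(g,[np.array([T([c[0]+.0465*np.cos(x),c[1]+.0465*np.sin(x),.104]) for x in th])],True,(255,0,0),1)
cv2.imwrite("pics/c2.png",np.clip(g*1.6,0,255).astype(np.uint8))
E
```

```text
bar top 1 -1 [200. 109.] [201. 155.]
bar top -1 -1 [307. 116.] [307. 162.]
bar top 1 1 [205.  91.] [206. 136.]
bar top -1 1 [311.  98.] [311. 143.]
plate ctr z0 [259. 405.]
plate [124. 459.]
plate [361. 480.]
plate [166. 314.]
plate [383. 332.]
near tip [204.41712676 288.22030806]
near tip [169.58774182 286.22428   ]
```

View pics/c2.png

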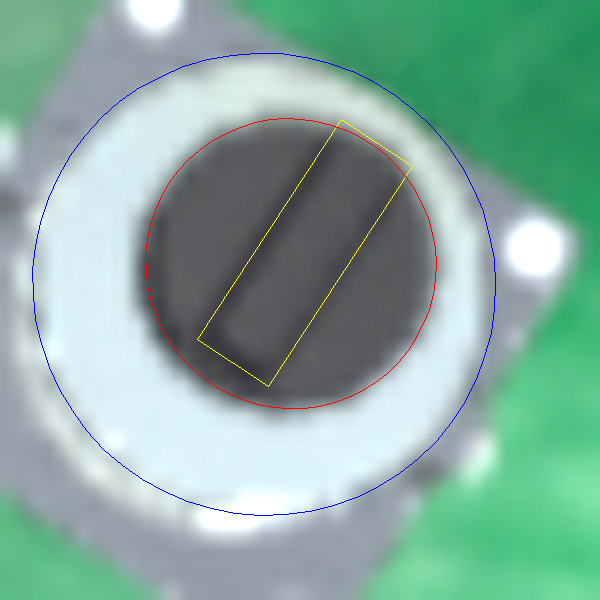

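Model and image agree to 1–2 mm. The top view shows the disc and bar on the predicted outline, and the scene tip is at (190,285) in the crop. I'll descend and close gently.

>>> move_arm(deltas=[1,-0.0013,0,0.04,0,1,-0.0013,0,0.08,0,1,-0.0013,0,0.105,0,1,-0.0013,0,0.121,0,1,-0.0013,0,0.121,0], force=20)

```text
t: 2.6
tool_pos: [0.4897, -0.1182, 0.1824]
tool_rot: [-0.937, -2.994, 0.001]
contact_force: [0.3, 0.2, 0.4]
opening: 0.0855
```

>>> move_arm(deltas=[-0.4,0,0,0,0,-0.4,0,0,0,0,-0.4,0,0,0,0,-0.4,0,0,0,0])

```text
t: 3.0
tool_pos: [0.4903, -0.1185, 0.1838]
tool_rot: [-0.938, -2.996, 0.002]
contact_force: [0.7, 0.4, 1.0]
opening: 0.0279
```

>>> move_arm(deltas=[-0.4,-0.0015,-0.001,0,0,-0.4,-0.0015,-0.001,0,0,-0.5,-0.0015,-0.001,0,0,-0.5,-0.0015,-0.001,0,0])

```text
t: 3.4
tool_pos: [0.4909, -0.1202, 0.1837]
tool_rot: [-0.938, -2.996, 0.002]
contact_force: [0.8, 0.1, 0.2]
opening: 0.0214
```

>>> move_arm(deltas=[-0.6,0,0,0,0,-0.7,0,0,0,0,-0.8,0,0,0,0])

```text
t: 3.7
tool_pos: [0.4908, -0.1204, 0.1837]
tool_rot: [-0.938, -2.995, 0.002]
contact_force: [-0.8, -0.5, 1.1]
opening: 0.0157
```

>>> move_arm(deltas=[-1,0,0,0,0,-1,0,0,0,0,-1,0,0,0.001,0,-1,0,0,0.002,0,-1,0,0,0.003,0], force=80)

```text
t: 4.2
tool_pos: [0.4911, -0.1204, 0.1823]
tool_rot: [-0.938, -2.996, 0.002]
contact_force: [-3.8, 1.1, 8.9]
opening: 0.0143
```

>>> move_arm(deltas=[-1,0.0005,0,0.001,0,-1,0.001,0,0.002,0,-1,0.001,0,0.003,0,-1,0.001,0,0.003,0])

```text
t: 4.6
tool_pos: [0.491, -0.1203, 0.1814]
tool_rot: [0.939, 2.998, -0.004]
contact_force: [-3.0, -0.1, 9.3]
opening: 0.0143
```

>>> move_arm(deltas=[-1,0,0,0.002,0,-1,0,0,0.004,0,-1,0,0,0.005,0,-1,0,0,0.006,0,-1,0,0,0.006,0])

```text
t: 5.1
tool_pos: [0.4913, -0.1204, 0.1777]
tool_rot: [0.938, 2.998, -0.004]
contact_force: [-5.8, 1.3, 12.6]
opening: 0.0141
```

>>> move_arm(deltas=[-1,0.0005,0,0.002,0,-1,0.001,0,0.004,0,-1,0.001,0,0.005,0,-1,0.001,0,0.006,0,-1,0.001,0,0.006,0])

```text
t: 5.6
tool_pos: [0.4913, -0.1204, 0.1758]
tool_rot: [0.937, 2.996, -0.005]
contact_force: [-7.9, 0.9, 17.2]
opening: 0.0145
```

>>> move_arm(deltas=[-1,0.001,-0.0005,0.003,0,-1,0.002,-0.001,0.005,0,-1,0.002,-0.001,0.0055,0,-1,0.002,-0.001,0.0055,0])

```text
t: 6.0
tool_pos: [0.4911, -0.1204, 0.1757]
tool_rot: [0.935, 2.992, -0.005]
contact_force: [-6.4, 2.6, 21.7]
opening: 0.014
```

>>> move_arm(deltas=[-1,0.001,-0.0005,0.005,-4,-1,0.001,-0.0005,0.005,-8,-1,0.001,-0.0005,0.005,-12,-1,0.001,-0.0005,0.005,-16,-1,0.001,-0.0005,0.005,-20])

```text
t: 6.5
tool_pos: [0.4915, -0.1207, 0.1757]
tool_rot: [0.397, 3.107, -0.007]
contact_force: [-7.9, 2.4, 20.7]
opening: 0.0143
```

>>> move_arm(deltas=[-1,0.002,0,0.005,-4,-1,0.002,0,0.005,-8,-1,0.002,0,0.005,-12,-1,0.002,0,0.005,-16,-1,0.002,0,0.005,-20,-1,0.002,0,0.005,-24,-1,0.002,0,0.005,-28,-1,0.002,0,0.005,-32,-1,0.002,0,0.005,-36,-1,0.002,0,0.005,-36])

```text
t: 7.5
tool_pos: [0.4911, -0.1211, 0.1758]
tool_rot: [-0.584, 3.076, -0.016]
contact_force: [-7.8, 0.3, 20.4]
opening: 0.014
```

```bash
python3 - <<'E'
from h import *
o=get_obs();R=cv2.Rodrigues(o["tool_rot"])[0];print(np.degrees(np.arctan2(R[1,0],R[0,0])),o["contact_force"],o["wrist_torque"],o["tool_pos"],R[:,2])
E
```

```text
-158.4957948473507 [-7.78263765  0.27615783 20.42305749] [0.31572094 1.5602812  0.05544082] [ 0.49107897 -0.1210641   0.17578455] [ 0.01232052 -0.00808    -0.99989145]
```

>>> move_arm(deltas=[-1,0,0,0.002,0,-1,0,0,-0.001,0,-1,0,0,-0.004,0,-1,0,0,-0.007,0,-1,0,0,-0.01,0,-1,0,0,-0.01,0])

```text
t: 8.1
tool_pos: [0.4908, -0.1211, 0.186]
tool_rot: [-0.584, 3.076, -0.017]
contact_force: [-3.3, -1.0, 6.3]
opening: 0.0146
```

>>> move_arm(deltas=[-1,0,0,-0.004,0,-1,0,0,-0.008,0,-1,0,0,-0.014,0,-1,0,0,-0.02,0,-1,0,0,-0.03,0])

```text
t: 8.6
tool_pos: [0.4903, -0.1207, 0.2161]
tool_rot: [-0.584, 3.077, -0.016]
contact_force: [-0.1, 0.2, -0.9]
opening: 0.014
```

>>> move_arm(deltas=[-1,0,0,-0.04,0,-1,-0.1,0.19,-0.05,0,-1,-0.1,0.19,-0.05,0,-1,-0.1,0.19,-0.05,0,-1,-0.1,0.19,-0.05,0,-1,-0.1,0.19,-0.05,0,-1,-0.1,0.19,-0.05,0,-1,-0.1,0.19,-0.05,0,-1,-0.1,0.19,-0.05,0])

```text
t: 9.5
tool_pos: [0.5132, 0.0919, 0.2647]
tool_rot: [-0.582, 3.077, -0.016]
contact_force: [0.2, -0.6, -0.9]
opening: 0.0146
```

```bash
python3 - <<'E'
from h import *
o=get_obs();print(o["tool_pos"],o["contact_force"],proj("scene",[.514,.093,.003]),proj("scene",[.514,.093,.255-.0597]))
a=save("scene","pics/s2.png")[80:280,150:330];cv2.imwrite("pics/c3.png",cv2.resize(a,None,fx=3,fy=3,interpolation=2))
E
```

```text
[0.51318204 0.09193984 0.26470981] [ 0.20022503 -0.58064891 -0.93953511] [218.82784549 209.85935413] [215.69798955 144.6050862 ]
```

View pics/c3.png

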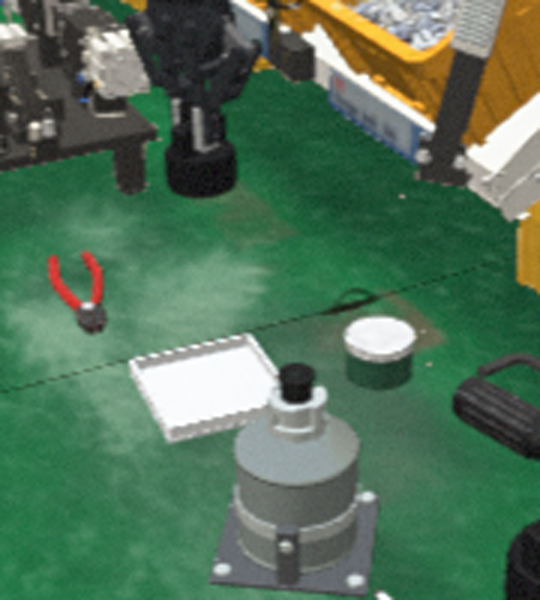

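The cap is off the neck and held upright, with its rim at crop (202,178). The tray centre at crop (208,388), scene (219,209), matches the prediction. Lowering now.

>>> move_arm(deltas=[-1,0,0,0.05,0,-1,0,0,0.1,0,-1,0,0,0.15,0,-1,0,0,0.18,0,-1,0,0,0.19,0,-1,0,0,0.195,0,-1,0,0,0.195,0])

```text
t: 10.25
tool_pos: [0.5165, 0.0897, 0.0709]
tool_rot: [-0.58, 3.076, -0.017]
contact_force: [0.2, 0.6, -1.0]
opening: 0.0143
```

>>> move_arm(deltas=[-1,0,0,0.002,0,-1,0,0,0.004,0,-1,0,0,0.006,0,-1,0,0,0.008,0])

```text
t: 10.65
tool_pos: [0.517, 0.0897, 0.0634]
tool_rot: [-0.58, 3.075, -0.017]
contact_force: [-0.8, -0.5, -1.6]
opening: 0.0143
```

>>> move_arm(deltas=[-1,0,0,0.001,0,-1,0,0,0.002,0,-1,0,0,0.0025,0])

```text
t: 10.95
tool_pos: [0.5175, 0.0897, 0.0631]
tool_rot: [-0.58, 3.075, -0.017]
contact_force: [-6.3, -0.8, 14.7]
opening: 0.0144
```

Floor contact at about the expected height. Releasing slowly and rising.

>>> move_arm(deltas=[-1,0,0,0,0,-1,0,0,-0.0005,0,-0.5,0,0,-0.0005,0,-0.3,0,0,-0.0005,0,0,0,0,-0.0005,0,0,0,0,-0.0005,0], force=20)

```text
t: 11.55
tool_pos: [0.5174, 0.0897, 0.0633]
tool_rot: [-0.58, 3.076, -0.017]
contact_force: [0.3, -0.1, -0.1]
opening: 0.0428
```

>>> move_arm(deltas=[0,0,0,-0.01,0,0,0,0,-0.04,0,0,0,0,-0.08,0,0,0,0,-0.13,0,0,0,0,-0.18,0,0,0,0,-0.2,0,0,0,0,-0.2,0])

```text
t: 12.25
tool_pos: [0.5168, 0.0916, 0.2695]
tool_rot: [-0.578, 3.066, -0.019]
contact_force: [-0.3, 1.0, 0.7]
opening: 0.0426
```

```bash
python3 - <<'E'
from h import *
o=get_obs();print(o["tool_pos"],o["contact_force"],o["t"])
K=lambda X:(proj("scene",X)-[170,150])*4
print("pred rim/flat/bartop",[K([.517,.0897,z]) for z in(.003,.035,.059)])
a=save("scene","pics/s3.png")[150:290,170:300];A=cv2.resize(a,None,fx=4,fy=4,interpolation=2)
cv2.imwrite("pics/c4.png",A)
E
```

```text
[0.51683099 0.09158452 0.26949661] [-0.32606031  0.97406661  0.68551192] 12.25
pred rim/flat/bartop [array([201.45245469, 240.71801327]), array([199.59234429, 200.21199887]), array([198.16370121, 169.1016747 ])]
```

View pics/c4.png

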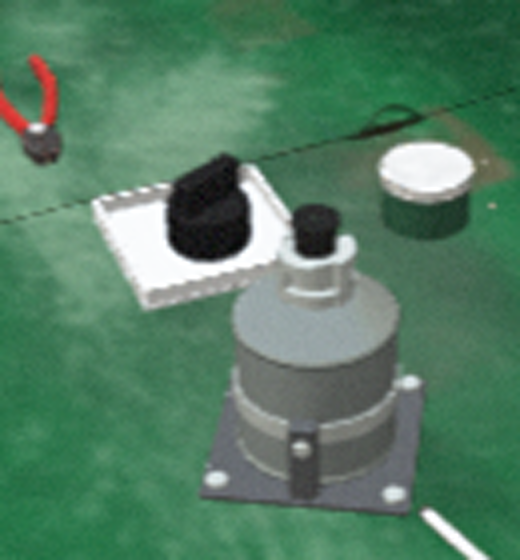

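The cap stands upright in the tray at crop (208,235), about 5 mm from the tray centre at about (198,238), and the gripper is clear. Handing in.

```bash
python3 -c "
from station import order;print(order.finish_job())"
```

```text
the job is handed in; nothing more can be done
None
```

The cap is off the can and standing upright near the middle of the drip tray, and I handed the job in at about 12 s. `finish_job` gives no verdict, so the following is from my own readings and pictures:

- **Pressing:** I gripped the bar and pressed the cap to its solid stop. The wrist read about 22 N downward, plus 6 to 8 N sideways that did not go away when I shifted the tool. The sum is about 23 N, well under the 45 N limit.
- **Turning and lifting:** I turned the cap about 56 degrees counter-clockwise while holding it down, let it up and lifted it straight off.
- **Placing:** In the last picture the cap stands grip bar up, about 5 mm from the tray's middle. The gripper was open and about 0.2 m above it.
- **Bystanders:** The tin and side cutters look undisturbed. The screwdriver is only partly in that last crop; I did not measure any bystander position afterwards.
- **Disagreement:** My two-view fix of the bar top had the rays missing each other by 4 mm. It also differed by 2 to 3 mm from the top-view estimate. I set out from a compromise between them, and the small side force when the fingers closed (about 1 N) showed that it was good enough. A two-view check of two tray corners failed because I mismatched the corners. The tray position therefore came from the top view and was checked by projecting it into the scene view.

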